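Line up bisque vases by height on a kiln shelf

ROBOT

A 6-joint arm with a two-finger parallel gripper is mounted at the origin on the work surface. World frame = base frame: x ahead of the robot, y to its left, z up, the work surface at z = 0. Lengths are in m, angles in rad, forces in N, time in s.
With the tool pointing down it reaches from about 0.25 to 0.725 m from the base axis. Payload 4 kg.
Tool frame: the origin (TCP) lies on the centre line of the jaws, within the pads' length; the fingertips stand ahead of it and the grasp point (between the pads) lies 3 mm ahead of it (bot.tcp_to_tips is the z of the fingertips in the tool frame, in m); z points along the fingers, y is the line along which they close (so a half turn about z gives the same grasp; the last joint's range is limited). The gripper opens to 85 mm and grips with 20 to 120 N. Pads are 22 mm wide; open, the fingers measure 114 mm over their backs; the gripper's body (76 mm by 85 mm) begins 54 mm behind the grasp point. The pads swing forward as they close: fully open they stand 13 mm farther back than shut.
Start: joints at [1.137, 0.241, 0.005, 1.335, 0, 1.571], TCP at [0.21, 0.454, 0.253] pointing down, gripper open.
Joint ranges: [-2.72, 2.72], [-1.05, 1.87], [-1.09, 1.28], [-1.99, 2.15], [-1.42, 1.44], [-3.14, 3.14]. Speed limits (rad/s): [2.79, 2.79, 3.14, 3.14, 3.14, 3.14].

INTERFACE

Orientations are given as a unit quaternion [x, y, z, w].
In Python, from workcell import telemetry, camera, camera_params, ticket, boxes_of, cut_out, spot_point, bot gives the robot as it stands.
- The arm moves only by the shell command python3 -m creep 'ROWS'. ROWS is text: rows parted by semicolons, each of 5 numbers parted by spaces: the opening, from 0 (shut) to 1 (fully open), then the shift along the tool's x, y, z in units of 150 mm (1.0 is 150 mm), then the turn about the tool's z in units of 180 degrees (1.0 is 180 degrees). In form: claw x y z turn; .... A call has 1 to 12 rows; each row is the pose to reach, as a shift and turn from the pose commanded when the call began, along the tool's axes at that moment, turning the shorter way round; what a row does not reach only later rows make up. A row lasts 1/8 s, in which the tool goes at most 62.5 mm and 10.7 degrees, less where a joint would pass 70% of its speed; a pose out of reach is approached as far as the arm can. A call with a number of a shift or a turn outside -1 to 1 is refused whole. A call with a gripper value outside its range is refused whole. The fingers move at their own pace and stop on an object; the grip force is fixed at half the most. Time passes only in rows, so rows that repeat a pose let the fingers close. It gives the time, the measured TCP pose, the force, the opening and the grip force at its end, in the units of the state.
- telemetry.get_obs(): the state, without advancing time (a new reading comes with each control period).
- camera(name): name is "side" or "top"; returns the picture (480x640x3 uint8, red, green, blue); there is no depth.
- camera_params(name): a dict with "camera_matrix" (3x3 intrinsics, pixels), "k1" (the pictures are not rectified: a ray, as slopes to the right and down, at radius r is drawn at 1 + k1 r^2 times it, then the intrinsics apply), "eye" and "attitude" of the camera in the world. Camera axes: x right, y down, z forward; pixel columns grow to the right and rows downward; lengths in m; the calibration is good to about 2 mm. A picture is of the moment at which its call begins. camera_params takes no time and is no camera call.
- ticket.job_done(): hands the job in; it is judged then, once.
Trained networks look in the newest picture that a camera, given by its name, has taken for a name from the list of things; names that differ only in an ending like _2 or _b are one class to them, and where a whole thing is asked for, a point or a joint stands for the part that bears it (a point fixed in the world has none). Each returns a list of dicts, best first, with "conf" (0 to 1); they miss things now and then, are a little off and sometimes report something else, mostly with a low value. They report only what shows in the picture. A call takes as long as a camera call. They do not tell look-alikes from the thing itself.
- boxes_of(thing, camera): "at" ([x, y, z] in m, in world coordinates, good to about 4 mm: the middle of the surface that is visible of it).
- cut_out(thing, camera): "pixels" (480x640 bool, what is visible of it).
- spot_point(thing, camera): "at" ([x, y, z] in m, in world coordinates, good to about 4 mm: a listed point, or the origin of a listed thing).
The state is a dict: "clock": time; "joint_pos": joint angles; "joint_vel": joint speeds; "tau": joint torques, N m; "eef_pos": TCP position; "tool_rot": TCP orientation; "ft_force": force on the tool from outside, world axes, zero at the start; "ft_torque": the same for the moment, N m; "grip_width": finger opening in m; "grasp_force": force on a finger pad.
Only numpy, scipy, OpenCV 4.12 (cv2) and the standard library are available. Lean on these libraries where they do the work, as an engineer would, in place of code of your own. Each camera call takes 0.05 s, during which the arm holds its last target. There are 200 camera calls.

TASK

Load the kiln shelf: stand the four fired-clay vases upright on the four round kiln cookies, one centred on each, in order of height, so that the tallest is next to the tall square kiln post and the shortest next to the low cone pack. Set them down gently without dropping or tipping any, and leave the post and the cone pack where they are.

Things in the scene. Friction and masses are not known exactly. Their poses are not given: they have to be found in the camera images.
- vase_cup: The shortest vase, 70 mm high, a plain straight beaker of plain unglazed buff fired clay, open mouth. Loose, 0.1 to 0.45 kg, starts upright on the table between robot and kiln shelf. Origin: centre of its underside; z up along its axis. Straight 54 mm diameter from 10 mm above the foot to the rim; foot 48 mm.
- vase_round: The second shortest vase, 92 mm high, a round belly below a neck, of plain unglazed buff fired clay, open mouth. Loose, 0.1 to 0.45 kg, starts upright on the table between robot and kiln shelf. Origin: centre of its underside; z up along its axis. Belly 64 mm wide at 14 to 28 mm height; straight neck 46 mm in diameter from 46 mm height to the rim; foot 48 mm.
- vase_flare: The second tallest vase, 114 mm high, tapering upward from a wide foot, of plain unglazed buff fired clay, open mouth. Loose, 0.1 to 0.45 kg, starts upright on the table between robot and kiln shelf. Origin: centre of its underside; z up along its axis. Foot 60 mm, the widest part; straight 52 mm diameter from 45 mm height to the rim.
- vase_bottle: The tallest vase, 136 mm high, bottle-shaped, of plain unglazed buff fired clay, open mouth. Loose, 0.1 to 0.45 kg, starts upright on the table between robot and kiln shelf. Origin: centre of its underside; z up along its axis. Belly 66 mm wide at 20 to 55 mm height; straight neck 44 mm in diameter from 88 mm height to the rim; foot 52 mm.
- post: Kiln post: an upright square pillar of cream firebrick, 40 x 40 mm and 150 mm high, loose (0.5 kg), standing on one end of the kiln shelf (which end varies), in line with the cookies and about 85 mm beyond the last of them. Origin: centre of its underside. Not to be moved.
- cone_pack: Cone pack: a low dark clay bar, 30 x 60 mm, with three little white rods standing in it, 44 mm high in all, loose, on the end of the kiln shelf away from the post, about 85 mm beyond the last cookie. Origin: centre of its underside. Not to be moved.
- cookie1: One of four alike kiln cookies: flat round brown disc, 78 mm diameter, 8 mm thick, fixed, origin at the centre of its underside, z up. The four lie in a row about 95 mm apart between post and cone pack, their numbers in no order. They lie on the kiln shelf: a pale fixed slab 140 x 580 mm, 18 mm thick, so a vase set on a cookie has its origin 26 mm above the table.
- cookie2: One of four alike kiln cookies: flat round brown disc, 78 mm diameter, 8 mm thick, fixed, origin at the centre of its underside, z up. The four lie in a row about 95 mm apart between post and cone pack, their numbers in no order. They lie on the kiln shelf: a pale fixed slab 140 x 580 mm, 18 mm thick, so a vase set on a cookie has its origin 26 mm above the table.
- cookie3: One of four alike kiln cookies: flat round brown disc, 78 mm diameter, 8 mm thick, fixed, origin at the centre of its underside, z up. The four lie in a row about 95 mm apart between post and cone pack, their numbers in no order. They lie on the kiln shelf: a pale fixed slab 140 x 580 mm, 18 mm thick, so a vase set on a cookie has its origin 26 mm above the table.
- cookie4: One of four alike kiln cookies: flat round brown disc, 78 mm diameter, 8 mm thick, fixed, origin at the centre of its underside, z up. The four lie in a row about 95 mm apart between post and cone pack, their numbers in no order. They lie on the kiln shelf: a pale fixed slab 140 x 580 mm, 18 mm thick, so a vase set on a cookie has its origin 26 mm above the table.
There are look-alikes about, which are no part of the job. Leave any green or red look-alike of the vase_round alone.

How it is judged:
At the end, for the whole second after the job is handed in: Each vase stands upright (within 0.08 rad) and at rest on a cookie of its own, its axis within 12 mm of the cookie's centre; counted from the post the order is bottle (136 mm), flared (114 mm), round (92 mm), beaker (70 mm) ((horizontal distance between vase_bottle and cookie1 below 0.012 m or horizontal distance between vase_bottle and cookie2 below 0.012 m or horizontal distance between vase_bottle and cookie3 below 0.012 m or horizontal distance between vase_bottle and cookie4 below 0.012 m) and height (world z) of vase_bottle between 0.022 and 0.03 m and angle between each of vase_bottle, vase_flare, vase_round, vase_cup's own z axis and vertical below 0.08 rad and linear speed of each of vase_bottle, vase_flare, vase_round, vase_cup below 0.02 m/s and angular speed of each of vase_bottle, vase_flare, vase_round, vase_cup below 0.2 rad/s and horizontal distance between vase_bottle and post below 0.1325 m and (horizontal distance between vase_flare and cookie1 below 0.012 m or horizontal distance between vase_flare and cookie2 below 0.012 m or horizontal distance between vase_flare and cookie3 below 0.012 m or horizontal distance between vase_flare and cookie4 below 0.012 m) and height (world z) of vase_flare between 0.022 and 0.03 m and horizontal distance between vase_flare and post between 0.1325 and 0.2275 m and (horizontal distance between vase_round and cookie1 below 0.012 m or horizontal distance between vase_round and cookie2 below 0.012 m or horizontal distance between vase_round and cookie3 below 0.012 m or horizontal distance between vase_round and cookie4 below 0.012 m) and height (world z) of vase_round between 0.022 and 0.03 m and horizontal distance between vase_round and post between 0.2275 and 0.3225 m and (horizontal distance between vase_cup and cookie1 below 0.012 m or horizontal distance between vase_cup and cookie2 below 0.012 m or horizontal distance between vase_cup and cookie3 below 0.012 m or horizontal distance between vase_cup and cookie4 below 0.012 m) and height (world z) of vase_cup between 0.022 and 0.03 m and horizontal distance between vase_cup and post above 0.3225 m); the robot touches nothing.
It fails at once if a vase is knocked over (angle between any of vase_cup, vase_round, vase_flare, vase_bottle's own z axis and vertical above 0.7 rad).
It fails at once if a vase is dropped (falls freely by more than about 2 cm) ((contact force between vase_cup and the fingers below 0.05 N and linear speed of vase_cup above 0.65 m/s) or (contact force between vase_round and the fingers below 0.05 N and linear speed of vase_round above 0.65 m/s) or (contact force between vase_flare and the fingers below 0.05 N and linear speed of vase_flare above 0.65 m/s) or (contact force between vase_bottle and the fingers below 0.05 N and linear speed of vase_bottle above 0.65 m/s)).
It fails at once if the post or the cone pack is shifted by more than 20 mm (distance of any of post, cone_pack from where it was at the start of the episode above 0.02 m).
It also fails if it takes over 104 s, if anything falls off the work surface, if the arm or the gripper's body presses on something with over 40 N, if the wrist force passes 120 N, or if a joint passes its speed limit or range.

## Working session

There is one attempt and no reset: what is moved stays moved. The work goes in short steps, Python scripts to look and compute and a shell command to move; the robot and the scene stay as the last step left them, time stands still between calls to the robot, and variables do not carry over. Pictures are saved under pics/ and viewed, at most 14 in all, crops included, and the job is handed in when it is done.

```bash
mkdir -p pics; ls; python3 - <<'E'
from workcell import *
import cv2
for n in ("top","side"):
    cv2.imwrite(f"pics/{n}0.png",camera(n)[:,:,::-1])
    p=camera_params(n);print(n,p)
for t in ["vase_cup","vase_round","vase_flare","vase_bottle","post","cone_pack","cookie1"]:
    for c in("top","side"):
        print(t,c,[([round(float(v),3) for v in d["at"]],round(d["conf"],2)) for d in spot_point(t,c)])
o=telemetry.get_obs();print(o, bot.tcp_to_tips)
E
```

```text
pics
top {'camera_matrix': array([[552.37750083,   0.        , 326.27246091],
       [  0.        , 552.37750083, 226.21606623],
       [  0.        ,   0.        ,   1.        ]]), 'k1': -0.05536388097924041, 'eye': array([0.37769565, 0.01172244, 1.06136605]), 'attitude': array([ 0.71032645, -0.7012259 ,  0.03729491, -0.04824578])}
side {'camera_matrix': array([[456.33005234,   0.        , 318.98369105],
       [  0.        , 456.33005234, 247.23683785],
       [  0.        ,   0.        ,   1.        ]]), 'k1': -0.020723416921915393, 'eye': array([ 0.23901792, -0.66004028,  0.71924231]), 'attitude': array([ 0.90792322, -0.14564049,  0.07008005, -0.38672091])}
vase_cup top [([0.426, 0.084, -0.002], 0.79)]
vase_cup side [([0.424, 0.084, -0.0], 0.65)]
vase_round top [([0.426, 0.239, 0.003], 0.95), ([0.328, 0.315, 0.003], 0.69)]
vase_round side [([0.431, 0.242, 0.003], 0.85), ([0.33, 0.313, 0.003], 0.82), ([0.307, 0.22, 0.0], 0.68)]
vase_flare top [([0.442, -0.28, 0.001], 0.73), ([0.643, 0.201, 0.018], 0.61)]
vase_flare side [([0.445, -0.283, 0.001], 0.97), ([0.648, 0.202, 0.02], 0.24)
[... 576 characters left out ...]
s': array([ 1.13702832e+00,  2.40524737e-01,  5.02731106e-03,  1.33516281e+00,
       -8.66067105e-06,  1.57078885e+00]), 'joint_vel': array([-4.95483136e-04, -1.06201686e-03,  5.36855707e-05,  7.65155559e-04,
        2.05284857e-04,  8.29899061e-04]), 'tau': array([ 5.06243050e-04, -3.72148812e+01,  2.52680451e+01,  8.40759076e-04,
        8.45266982e-05,  8.45283257e-07]), 'eef_pos': array([0.21015938, 0.45371646, 0.25335454]), 'tool_rot': array([2.15184025e-01, 9.76573515e-01, 6.55203183e-05, 1.88718716e-05]), 'ft_force': array([ 0.60798602,  0.43907984, -0.02980898]), 'ft_torque': array([-0.0306476 ,  0.03807051, -0.02627843]), 'grasp_force': 0.0, 'grip_width': 0.08544869176447016} 0.022
```

View pics/top0.png

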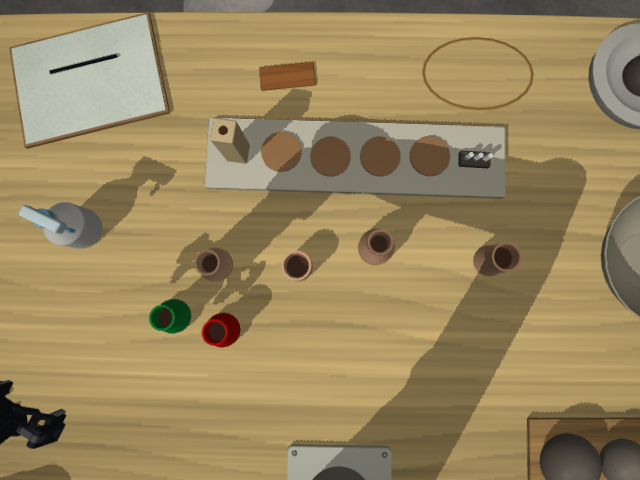

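View pics/side0.png

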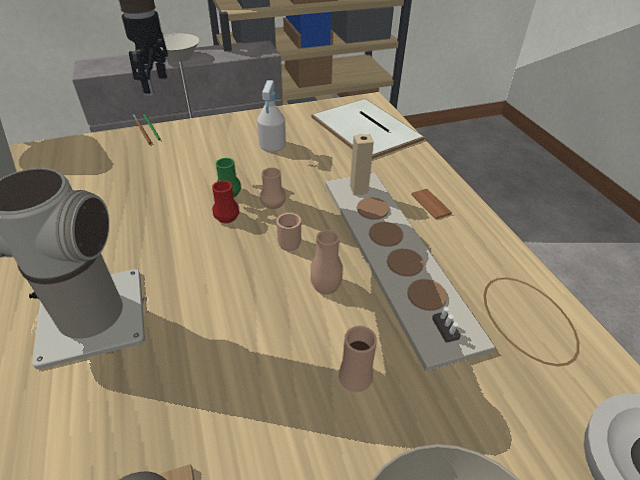

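Top view: the post (230,140) is at the +y end and the cone pack (475,157) at the other. The cookies are at px 281, 331, 380 and 430. The buff vases are round (210,263), cup (297,265), bottle (377,245) and flare (500,258). The green and red look-alikes (170,317) and (221,331) stay untouched. Everything matches the network reports. I'll turn the tool so its y lies along world x and move off, then refine the estimates.

```bash
python3 -m creep '1 -0.1 -0.08 0 0.05; 1 -0.3 -0.24 0 0.1; 1 -0.5 -0.4 0 0.16; 1 -0.7 -0.56 0 0.21; 1 -0.9 -0.7 0 0.27; 1 -1 -0.81 0 0.32; 1 -1 -0.81 0 0.362; 1 -1 -0.81 0 0.362; 1 -1 -0.81 0 0.362'
cat > m.py <<'E'
from workcell import *
import numpy as np
ref={"vase_cup":(.425,.084),"vase_round":(.428,.24),"vase_flare":(.4435,-.2815),"vase_bottle":(.4635,-.0625)}
ck=[(.645,.119),(.642,.026),(.64,-.071),(.639,-.166)]
def avg(t,r,n=4,cams=("top","side")):
    P=[]
    for i in range(n):
        for c in cams:
            camera(c)
            P+=[d["at"] for d in spot_point(t,c) if np.hypot(d["at"][0]-r[0],d["at"][1]-r[1])<.03]
    P=np.array(P);return P
E
python3 - <<'E'
from m import *
for t,r in ref.items():
    P=avg(t,r,3);print(t,np.median(P,0).round(4),P.std(0).round(4),len(P))
L=[[] for _ in ck]
for i in range(3):
  for c in("top","side"):
    camera(c)
    for d in spot_point("cookie1",c):
        for k,r in enumerate(ck):
            if np.hypot(d["at"][0]-r[0],d["at"][1]-r[1])<.03:L[k].append(d["at"])
for P in L: P=np.array(P);print(np.median(P,0).round(4),P.std(0).round(4),len(P))
o=telemetry.get_obs();print(o["eef_pos"],o["tool_rot"],o["clock"])
E
```

```text
clock: 1.92
eef_pos: [0.2952, 0.2806, 0.2533]
tool_rot: [0.706, 0.708, 0.0, -0.0]
ft_force: [0.2, 0.0, 0.1]
grip_width: 0.0854
grasp_force: 0.0
vase_cup [ 0.4228  0.0827 -0.0039] [0.0013 0.0011 0.0024] 6
vase_round [0.4282 0.2385 0.0024] [0.0024 0.0007 0.0009] 6
vase_flare [ 0.445  -0.28   -0.0014] [0.001  0.0021 0.0012] 6
vase_bottle [ 0.4604 -0.0608  0.0025] [0.0015 0.0015 0.0014] 6
[0.6488 0.1194 0.0176] [0.0015 0.0019 0.0017] 4
[0.6412 0.0248 0.0173] [0.0023 0.0025 0.0028] 6
[ 0.6404 -0.069   0.0178] [0.0011 0.001  0.0019] 6
[ 0.6394 -0.1668  0.0146] [0.0039 0.0013 0.0038] 5
[0.29519726 0.28038297 0.25329771] [ 7.07203293e-01  7.07010256e-01 -8.97899731e-06  1.14685014e-05] 4.925
```

```bash
python3 -m creep '1 -0.15 0.1 0 0; 1 -0.45 0.28 0 0; 1 -0.75 0.45 0 0; 1 -0.95 0.57 0 0; 1 -1 0.6 0 0; 1 -1 0.6 0 0' | head -2
python3 -m creep '1 -0.15 0.1 0 0; 1 -0.45 0.28 0 0; 1 -0.75 0.4 0 0; 1 -0.95 0.48 0 0; 1 -1 0.507 0 0; 1 -1 0.507 0 0' | head -2
python3 -m creep '1 -0.14 0 0 0; 1 -0.28 0 0 0; 1 -0.28 0 0.2 0; 1 -0.28 0 0.4 0; 1 -0.28 0 0.6 0; 1 -0.28 0 0.8 0; 1 -0.28 0 0.9 0; 1 -0.28 0 0.9 0;1 -0.28 0 0.9 0'
```

```text
clock: 5.68
eef_pos: [0.3851, 0.1304, 0.2533]
clock: 6.42
eef_pos: [0.461, -0.0186, 0.2531]
clock: 7.55
eef_pos: [0.4616, -0.0607, 0.1191]
tool_rot: [0.707, 0.708, 0.0, 0.0]
ft_force: [0.3, -0.9, -0.5]
grip_width: 0.0854
grasp_force: 0.0
```

```bash
python3 - <<'E'
from workcell import *
import cv2
cv2.imwrite("pics/b1.png",camera("side")[150:350,200:500,::-1].repeat(2,0).repeat(2,1))
E
```

```text
(no output)
```

View pics/b1.png

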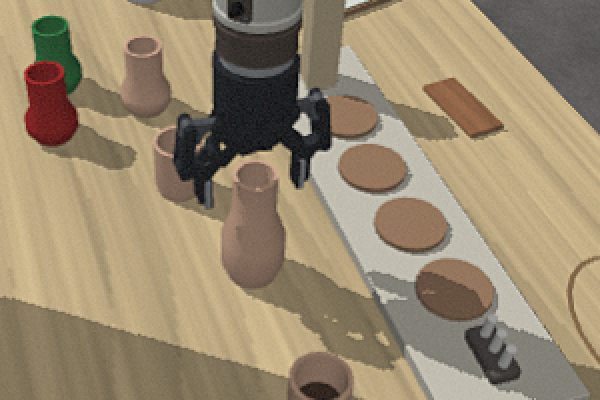

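The bottle neck (crop 257,180) is centred between the finger tips (205,195) and (303,175), so I'm closing.

```bash
python3 -m creep '0.8 0 0 0 0; 0.6 0 0 0 0; 0.4 0 0 0 0; 0.2 0 0 0 0; 0.2 0 0 0 0;0.2 0 0 0 0;0.2 0 0 0 0'
python3 -m creep '0.2 0 0 0 0; 0.2 0 0 -0.1 0; 0.2 0 0 -0.3 0; 0.2 0 0 -0.5 0; 0.2 0 0 -0.5 0; 0.2 0 0 -0.5 0'
```

```text
clock: 8.48
eef_pos: [0.4619, -0.0618, 0.119]
tool_rot: [0.707, 0.707, 0.001, 0.001]
ft_force: [1.2, -0.1, 5.2]
grip_width: 0.043
grasp_force: 60.3
clock: 9.22
eef_pos: [0.4599, -0.0615, 0.1915]
tool_rot: [0.707, 0.707, -0.001, -0.001]
ft_force: [-0.6, 0.5, -3.2]
grip_width: 0.043
grasp_force: 61.9
```

```bash
python3 -m creep '0.2 0.05 0.05 0 0; 0.2 0.2 0.2 0 0; 0.2 0.4 0.4 0 0; 0.2 0.6 0.6 0 0; 0.2 0.75 0.75 0 0; 0.2 0.8 0.8 0 0;0.2 0.8 0.8 0 0'|head -2
python3 -m creep '0.2 0.05 0.05 0 0; 0.2 0.15 0.15 0 0; 0.2 0.3 0.3 0 0; 0.2 0.38 0.4 0 0; 0.2 0.407 0.425 0 0;0.2 0.407 0.425 0 0;0.2 0.407 0.425 0 0'
python3 - <<'E'
from m import *
P=avg("vase_bottle",(.6445,.1195),3);print(np.median(P,0).round(4),P.std(0).round(4),len(P),telemetry.get_obs()["eef_pos"])
E
```

```text
clock: 10.1
eef_pos: [0.5808, 0.0588, 0.1919]
clock: 10.98
eef_pos: [0.6443, 0.1186, 0.1934]
tool_rot: [0.708, 0.707, -0.0, -0.0]
ft_force: [-0.5, -0.6, -2.0]
grip_width: 0.0431
grasp_force: 62.0
[0.6428 0.1186 0.0736] [0.0014 0.0013 0.0246] 4 [0.64496219 0.11935744 0.19329601]
```

```bash
python3 -m creep '0.2 0 0 0.1 0; 0.2 0 0 0.2 0; 0.2 0 0 0.26 0; 0.2 0 0 0.29 0; 0.2 0 0 0.305 0; 0.2 0 0 0.315 0;0.2 0 0 0.315 0;0.2 0 0 0.315 0'
```

```text
clock: 12.58
eef_pos: [0.6451, 0.1194, 0.1464]
tool_rot: [0.707, 0.707, 0.0, 0.0]
ft_force: [0.6, -0.0, -3.6]
grip_width: 0.043
grasp_force: 62.3
```

```bash
python3 -m creep '0.2 0 0 0.007 0; 0.2 0 0 0.013 0;0.2 0 0 0.013 0;0.2 0 0 0.013 0'
```

```text
clock: 13.08
eef_pos: [0.6452, 0.1195, 0.1451]
tool_rot: [0.707, 0.707, 0.001, 0.0]
ft_force: [-0.8, 0.2, 3.7]
grip_width: 0.0432
grasp_force: 62.7
```

```bash
python3 -m creep '0.4 0 0 0 0; 0.6 0 0 0 0; 0.8 0 0 0 0; 1 0 0 0 0; 1 0 0 0 0; 1 0 0 -0.1 0; 1 0 0 -0.3 0; 1 0 0 -0.5 0; 1 0 0 -0.53 0;1 0 0 -0.53 0' | head -3
python3 -m creep '1 -0.15 -0.07 0 0; 1 -0.4 -0.2 0 0; 1 -0.7 -0.35 0 0; 1 -0.9 -0.45 0 0; 1 -1 -0.5 0 0; 1 -1 -0.5 0 0'|head -2
python3 -m creep '1 -0.15 -0.07 0 0; 1 -0.4 -0.2 0 0; 1 -0.7 -0.35 0 0; 1 -0.9 -0.45 0 0; 1 -1 -0.5 0 0; 1 -1 -0.5 0 0'|head -2
python3 - <<'E'
from m import *
P=avg("vase_bottle",(.6445,.1195),2);print(np.median(P,0).round(4),P.std(0).round(4),len(P))
P=avg("vase_flare",(.445,-.28),2,("top",));print(np.median(P,0).round(4),len(P))
print(telemetry.get_obs()["eef_pos"])
E
```

```text
clock: 14.32
eef_pos: [0.6451, 0.1194, 0.2239]
tool_rot: [0.707, 0.707, 0.0, 0.0]
clock: 15.08
eef_pos: [0.5695, -0.0311, 0.223]
clock: 15.82
eef_pos: [0.4953, -0.1804, 0.2234]
[0.6461 0.1216 0.0302] [0.0012 0.0003 0.0013] 2
nan 0
[ 0.49492902 -0.18044127  0.22359476]
  return _methods._mean(a, axis=axis, dtype=dtype,
  ret = ret.dtype.type(ret / rcount)
```

```bash
python3 -m creep '1 -0.15 -0.08 0 0; 1 -0.35 -0.2 0 0; 1 -0.55 -0.3 0 0; 1 -0.667 -0.333 0 0; 1 -0.667 -0.333 0 0; 1 -0.667 -0.333 0.2 0; 1 -0.667 -0.333 0.45 0; 1 -0.667 -0.333 0.7 0; 1 -0.667 -0.333 0.84 0; 1 -0.667 -0.333 0.877 0; 1 -0.667 -0.333 0.877 0'
python3 -m creep '0.8 0 0 0 0; 0.6 0 0 0 0; 0.4 0 0 0 0; 0.3 0 0 0 0; 0.3 0 0 0 0;0.3 0 0 0 0;0.3 0 0 0 0'
python3 -m creep '0.3 0 0 0 0; 0.3 0 0 -0.1 0; 0.3 0 0 -0.3 0; 0.3 0 0 -0.5 0; 0.3 0 0 -0.5 0; 0.3 0 0 -0.5 0'
```

```text
clock: 17.8
eef_pos: [0.4455, -0.2801, 0.0923]
tool_rot: [0.707, 0.707, 0.0, 0.0]
ft_force: [-0.7, -0.3, 0.2]
grip_width: 0.0854
grasp_force: 0.0
clock: 18.68
eef_pos: [0.4452, -0.2811, 0.0933]
tool_rot: [0.707, 0.707, 0.0, 0.001]
ft_force: [-2.4, 0.5, 6.6]
grip_width: 0.0509
grasp_force: 61.4
clock: 19.42
eef_pos: [0.4444, -0.2803, 0.1662]
tool_rot: [0.707, 0.707, -0.0, -0.001]
ft_force: [0.1, -0.2, -2.4]
grip_width: 0.0509
grasp_force: 62.6
```

```bash
python3 -m creep '0.3 0.1 0.05 0 0; 0.3 0.3 0.2 0 0; 0.3 0.6 0.35 0 0; 0.3 0.85 0.52 0 0; 0.3 1 0.6 0 0; 0.3 1 0.6 0 0'|head -2
python3 -m creep '0.3 0.1 0.05 0 0; 0.3 0.3 0.2 0 0; 0.3 0.6 0.4 0 0; 0.3 0.85 0.6 0 0; 0.3 0.97 0.69 0 0; 0.3 1 0.714 0 0;0.3 1 0.714 0 0'|head -2
python3 -m creep '0.3 0.04 0 0 0; 0.3 0.04 0 0.1 0;0.3 0.04 0 0.2 0; 0.3 0.04 0 0.2 0; 0.3 0.04 0 0.2 0'
python3 - <<'E'
from m import *
P=avg("vase_flare",(.6423,.0255),3);print(np.median(P,0).round(4),P.std(0).round(4),len(P),telemetry.get_obs()["eef_pos"])
E
```

```text
clock: 20.18
eef_pos: [0.5352, -0.1277, 0.1655]
clock: 21.05
eef_pos: [0.6416, 0.0189, 0.1665]
clock: 21.68
eef_pos: [0.642, 0.0251, 0.1368]
tool_rot: [0.707, 0.707, -0.0, -0.0]
ft_force: [0.6, 0.5, -2.4]
grip_width: 0.051
grasp_force: 63.1
[0.6427 0.0257 0.0437] [0.0013 0.0014 0.0015] 3 [0.64208223 0.02532077 0.13710398]
```

```bash
python3 -m creep '0.3 0 0 0.05 0; 0.3 0 0 0.09 0; 0.3 0 0 0.11 0; 0.3 0 0 0.117 0; 0.3 0 0 0.122 0; 0.3 0 0 0.122 0;0.3 0 0 0.122 0'
```

```text
clock: 23.15
eef_pos: [0.6421, 0.0253, 0.1194]
tool_rot: [0.707, 0.707, 0.0, 0.0]
ft_force: [-3.7, 0.7, 4.1]
grip_width: 0.0509
grasp_force: 63.6
```

```bash
python3 -m creep '0.4 0 0 0 0; 0.6 0 0 0 0; 0.8 0 0 0 0; 1 0 0 0 0; 1 0 0 0 0; 1 0 0 -0.1 0; 1 0 0 -0.3 0; 1 0 0 -0.5 0; 1 0 0 -0.6 0;1 0 0 -0.6 0' | head -3
python3 -m creep '1 0 -0.1 0 0; 1 0 -0.3 0 0; 1 0 -0.55 0 0; 1 0.1 -0.8 0 0; 1 0.19 -0.9 0 0; 1 0.19 -0.9 0 0'|head -2
python3 - <<'E'
from m import *
P=avg("vase_flare",(.6423,.0255),2);print(np.median(P,0).round(4),P.std(0).round(4),len(P))
print(telemetry.get_obs()["eef_pos"])
E
```

```text
clock: 24.4
eef_pos: [0.643, 0.0253, 0.2106]
tool_rot: [0.707, 0.707, 0.001, 0.001]
clock: 25.15
eef_pos: [0.5064, 0.0547, 0.2084]
[0.6394 0.0238 0.0238] [0.0011 0.003  0.0036] 3
[0.50758105 0.05355939 0.20847576]
```

```bash
python3 -m creep '1 0.05 -0.15 0 0; 1 0.15 -0.4 0 0; 1 0.197 -0.56 0 0; 1 0.197 -0.56 0 0; 1 0.197 -0.56 0.2 0; 1 0.197 -0.56 0.4 0; 1 0.197 -0.56 0.5 0; 1 0.197 -0.56 0.5 0'|head -2
python3 -m creep '1 0 0 0.15 0; 1 0 0 0.35 0; 1 0 0 0.5 0; 1 0 0 0.567 0; 1 0 0 0.567 0; 0.8 0 0 0.567 0; 0.6 0 0 0.567 0; 0.4 0 0 0.567 0; 0.3 0 0 0.567 0;0.3 0 0 0.567 0;0.3 0 0 0.567 0;0.3 0 0 0.567 0'
```

```text
clock: 26.55
eef_pos: [0.4233, 0.083, 0.1327]
clock: 28.05
eef_pos: [0.4243, 0.0836, 0.0501]
tool_rot: [0.707, 0.707, 0.001, 0.001]
ft_force: [-0.4, -0.8, 6.2]
grip_width: 0.0529
grasp_force: 62.1
```

```bash
python3 -m creep '0.3 0 0 -0.1 0; 0.3 0 0 -0.3 0; 0.3 0 0 -0.5 0; 0.3 -0.1 0.1 -0.5 0; 0.3 -0.3 0.25 -0.5 0; 0.3 -0.55 0.4 -0.5 0; 0.3 -0.75 0.55 -0.5 0; 0.3 -0.83 0.6 -0.5 0; 0.3 -0.83 0.6 -0.5 0'|head -2
python3 -m creep '0.3 -0.1 0.1 0 0; 0.3 -0.3 0.3 0 0; 0.3 -0.55 0.55 0 0; 0.3 -0.75 0.75 0 0; 0.3 -0.82 0.82 0 0; 0.3 -0.83 0.83 0 0; 0.3 -0.83 0.83 0.1 0; 0.3 -0.83 0.83 0.2 0; 0.3 -0.83 0.83 0.2 0; 0.3 -0.83 0.83 0.2 0'
python3 - <<'E'
from m import *
P=avg("vase_cup",(.638,-.166),3);print(np.median(P,0).round(4),P.std(0).round(4),len(P),telemetry.get_obs()["eef_pos"])
E
```

```text
clock: 29.18
eef_pos: [0.5129, -0.0415, 0.1236]
clock: 30.42
eef_pos: [0.6373, -0.1652, 0.0936]
tool_rot: [0.707, 0.707, -0.0, -0.0]
ft_force: [-0.2, -0.3, -0.9]
grip_width: 0.0526
grasp_force: 63.3
[ 0.6361 -0.1654  0.0413] [0.001  0.0023 0.0009] 5 [ 0.63752459 -0.16569497  0.09373266]
```

```bash
python3 -m creep '0.3 0 0 0.05 0; 0.3 0 0 0.09 0; 0.3 0 0 0.11 0; 0.3 0 0 0.117 0; 0.3 0 0 0.121 0; 0.3 0 0 0.121 0;0.3 0 0 0.121 0'
```

```text
clock: 31.9
eef_pos: [0.6376, -0.1657, 0.0761]
tool_rot: [0.707, 0.707, 0.0, 0.0]
ft_force: [-2.5, 0.2, 4.2]
grip_width: 0.0526
grasp_force: 63.6
```

```bash
python3 -m creep '0.4 0 0 0 0; 0.6 0 0 0 0; 0.8 0 0 0 0; 1 0 0 0 0; 1 0 0 0 0; 1 0 0 -0.1 0; 1 0 0 -0.3 0; 1 0 0 -0.6 0; 1 0 0 -0.85 0;1 0 0 -0.95 0;1 0 0 -0.95 0' | head -2
python3 -m creep '1 0.1 -0.1 0 0; 1 0.3 -0.25 0 0; 1 0.6 -0.45 0 0; 1 0.85 -0.62 0 0; 1 0.95 -0.7 0 0; 1 0.95 -0.7 0 0'|head -2
python3 -m creep '1 0.1 -0.1 0 0; 1 0.3 -0.25 0 0; 1 0.6 -0.45 0 0; 1 0.85 -0.6 0 0; 1 0.95 -0.69 0 0; 1 0.95 -0.69 0 0'|head -2
python3 - <<'E'
from m import *
for t,r in (("vase_cup",ck[3]),("vase_round",ref["vase_round"])):
    P=avg(t,r,2);print(t,P.mean(0).round(4) if len(P) else 0,len(P))
print(telemetry.get_obs()["eef_pos"])
E
```

```text
clock: 33.28
eef_pos: [0.6381, -0.1658, 0.2194]
clock: 34.02
eef_pos: [0.5316, -0.0225, 0.217]
clock: 34.78
eef_pos: [0.4294, 0.1195, 0.2177]
vase_cup [ 0.6365 -0.1673  0.0264] 4
vase_round [0.43   0.2374 0.0008] 2
[0.42910548 0.11942327 0.2181017 ]
```

Next is the buff round vase: x +0.795, z to 0.075 (0.953).

```bash
python3 -m creep '1 0.1 0 0 0; 1 0.35 0 0 0; 1 0.6 0 0 0; 1 0.76 0 0 0; 1 0.795 0 0 0; 1 0.795 0 0.15 0; 1 0.795 0 0.4 0; 1 0.795 0 0.65 0; 1 0.795 0 0.85 0; 1 0.795 0 0.953 0; 1 0.795 0 0.953 0'
python3 -m creep '0.8 0 0 0 0; 0.6 0 0 0 0; 0.4 0 0 0 0; 0.2 0 0 0 0; 0.2 0 0 0 0;0.2 0 0 0 0;0.2 0 0 0 0'
python3 -m creep '0.2 0 0 0 0; 0.2 0 0 -0.1 0; 0.2 0 0 -0.35 0; 0.2 0 0 -0.6 0; 0.2 0 0 -0.75 0; 0.2 0 0 -0.75 0'
```

```text
clock: 36.95
eef_pos: [0.428, 0.2377, 0.0739]
tool_rot: [0.707, 0.707, -0.002, -0.0]
ft_force: [-0.1, 0.2, 0.3]
grip_width: 0.0855
grasp_force: 0.0
clock: 37.83
eef_pos: [0.4297, 0.2391, 0.0762]
tool_rot: [0.707, 0.707, 0.001, 0.0]
ft_force: [-0.6, -0.6, 6.2]
grip_width: 0.045
grasp_force: 60.6
clock: 38.58
eef_pos: [0.4304, 0.2393, 0.19]
tool_rot: [0.707, 0.707, 0.002, 0.001]
ft_force: [-0.1, -0.8, -1.6]
grip_width: 0.045
grasp_force: 61.4
```

```bash
python3 -m creep '0.2 -0.1 0.03 0 0; 0.2 -0.3 0.1 0 0; 0.2 -0.6 0.2 0 0; 0.2 -0.85 0.27 0 0; 0.2 -1 0.3 0 0; 0.2 -1 0.3 0 0'|head -2
python3 -m creep '0.2 -0.1 0.03 0 0; 0.2 -0.3 0.1 0 0; 0.2 -0.6 0.2 0 0; 0.2 -0.85 0.27 0 0; 0.2 -1 0.3 0 0; 0.2 -1 0.3 0 0'|head -2
python3 -m creep '0.2 -0.058 0.1 0 0; 0.2 -0.058 0.3 0 0; 0.2 -0.058 0.55 0 0; 0.2 -0.058 0.75 0 0; 0.2 -0.058 0.805 0 0; 0.2 -0.058 0.805 0 0; 0.2 -0.058 0.805 0.15 0; 0.2 -0.058 0.805 0.35 0; 0.2 -0.058 0.805 0.45 0; 0.2 -0.058 0.805 0.45 0; 0.2 -0.058 0.805 0.45 0'
python3 - <<'E'
from m import *
P=avg("vase_round",(.64,-.07),3);print(np.median(P,0).round(4),P.std(0).round(4),len(P),telemetry.get_obs()["eef_pos"])
E
```

```text
clock: 39.33
eef_pos: [0.4732, 0.0861, 0.186]
clock: 40.08
eef_pos: [0.5191, -0.0629, 0.187]
clock: 41.45
eef_pos: [0.6404, -0.0702, 0.1215]
tool_rot: [0.707, 0.707, 0.001, 0.001]
ft_force: [-0.2, 0.0, -1.2]
grip_width: 0.0448
grasp_force: 61.7
[ 0.6396 -0.0701  0.0459] [0.0002 0.0011 0.0007] 3 [ 0.63980202 -0.07010933  0.12008355]
```

```bash
python3 -m creep '0.2 0 0 0.05 0; 0.2 0 0 0.09 0; 0.2 0 0 0.11 0; 0.2 0 0 0.117 0; 0.2 0 0 0.122 0; 0.2 0 0 0.122 0;0.2 0 0 0.122 0'
```

```text
clock: 42.92
eef_pos: [0.6399, -0.0701, 0.1023]
tool_rot: [0.707, 0.707, 0.0, 0.0]
ft_force: [-2.3, -0.4, 5.1]
grip_width: 0.0448
grasp_force: 62.2
```

Contact. I'll release, retreat and check.

```bash
python3 -m creep '0.4 0 0 0 0; 0.6 0 0 0 0; 0.8 0 0 0 0; 1 0 0 0 0; 1 0 0 0 0; 1 0 0 -0.1 0; 1 0 0 -0.3 0; 1 0 0 -0.6 0; 1 0 0 -0.85 0;1 0 0 -0.95 0;1 0 0 -0.95 0' | head -2
python3 -m creep '1 0 -0.1 0 0; 1 0 -0.3 0 0; 1 0 -0.6 0 0; 1 0 -0.85 0 0; 1 0 -1 0 0; 1 0 -1 0 0'|head -2
python3 -m creep '1 0 -0.1 0 0; 1 0 -0.3 0 0; 1 0 -0.6 0 0; 1 0 -0.85 0 0; 1 0 -1 0 0; 1 0 -1 0 0'|head -2
python3 - <<'E'
from m import *
import cv2
for t,r in zip(("vase_bottle","vase_flare","vase_round","vase_cup"),ck):
    P=avg(t,r,3);print(t,P.mean(0).round(4) if len(P) else 0,len(P))
a=camera("top")[100:300,180:540,::-1];b=camera("side")[100:400,260:560,::-1]
cv2.imwrite("pics/e1.png",a.repeat(2,0).repeat(2,1));cv2.imwrite("pics/e2.png",cv2.resize(b,(600,600)))
E
```

```text
clock: 44.3
eef_pos: [0.6404, -0.0702, 0.2456]
clock: 45.05
eef_pos: [0.4875, -0.0699, 0.2428]
clock: 45.8
eef_pos: [0.3386, -0.0699, 0.244]
vase_bottle [0.6465 0.1202 0.0259] 8
vase_flare [0.6406 0.0266 0.0253] 6
vase_round [ 0.6379 -0.0704  0.0278] 5
vase_cup [ 0.6362 -0.1668  0.024 ] 6
```

View pics/e1.png

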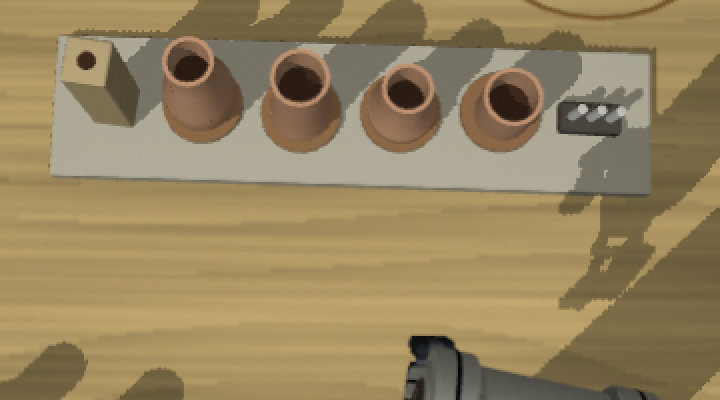

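View pics/e2.png

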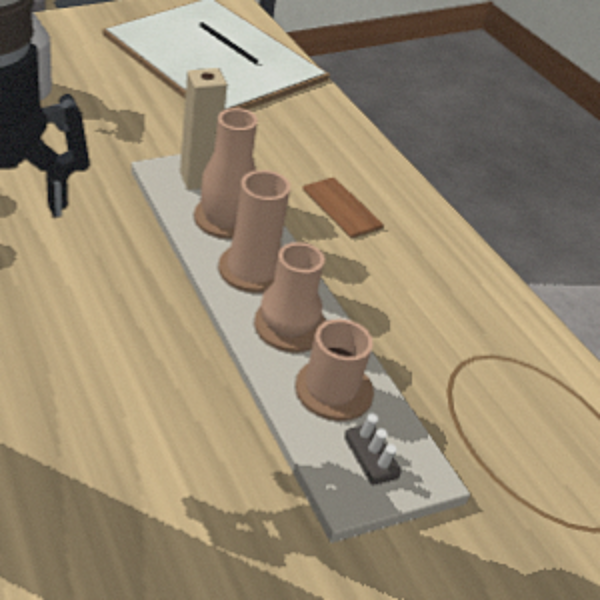

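All four vases stand upright and centred on their cookies. In the top crop, from the post: bottle (200,95), flare (300,100), round (403,105), cup (503,110). The post and cone pack haven't moved.

```bash
python3 -c "
from workcell import *
print(ticket.job_done())"
```

```text
the job is handed in; nothing more can be done
None
```

I handed the job in at about 47 s of the 104 s allowed: bottle, flared, round and beaker stand upright on their cookies in that order from the post, each within about 4 mm of centre by camera, but no verdict came back.

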